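Wind the reagent carousel one place on and lock it

ROBOT

A 6-joint arm with a two-finger parallel gripper is mounted at the origin on the work surface. World frame = base frame: x ahead of the robot, y to its left, z up, the work surface at z = 0. Lengths are in m, angles in rad, forces in N, time in s.
With the tool pointing down it reaches from about 0.4 to 0.825 m from the base axis. Payload 7 kg.
Tool frame: the origin (TCP) lies at the very end of the fingers, on their centre line; the grasp point (between the pads) lies 19 mm behind it; z points along the fingers, y is the line along which they close (so a half turn about z gives the same grasp; the last joint's range is limited). The gripper opens to 88 mm and grips with 3 to 60 N. Pads are 19 mm wide; open, the fingers measure 130 mm over their backs; the gripper's body (78 mm by 193 mm) begins 47 mm behind the grasp point.
Start: joints at [1.436, 0.359, 0.012, 0, -1.224, -0.288], TCP at [0.277, 0.616, 0.227] pointing down, gripper open.
Joint ranges: [-3.07, 3.07], [-1.43, 2.12], [-1.02, 1.25], [-3.03, 1.67], [-3.05, -0], [-3.03, 3.03]. Speed limits (rad/s): [2.39, 2.39, 3.01, 3.14, 3.14, 3.14].

INTERFACE

Orientations are given as [roll, pitch, yaw] about the fixed x, y, z axes, in that order (R = Rz(yaw) Ry(pitch) Rx(roll)).
In Python, from station import arm, vision gives the robot as it stands. The module is installed in compiled form; this text tells all that it offers.
- The arm moves only by the tool jog_arm, never from a script. Its argument "steps" is a list that holds one entry, the list of rows, each a list of 7 numbers: the closure in counts, from 0 (fully open) to 255 (shut), then the shift along the tool's x, y, z scaled (see below), then the turn, a rotation vector about the tool's x, y, z scaled (see below). In form: [[[grip, dx, dy, dz, rx, ry, rz], ...]]. A call has 1 to 8 rows; each row is the pose to reach, as a shift and turn from the pose commanded when the call began, along the tool's axes at that moment; what a row does not reach only later rows make up. The controller multiplies each number of a shift by 250 mm and each number of a turn by 45 degrees. A row lasts 1/10 s, in which the tool goes at most 50 mm and 8.59 degrees, less where a joint would pass 70% of its speed; a pose out of reach is approached as far as the arm can. A call with a number of a shift or a turn outside -1 to 1 is refused whole. A call with a gripper value outside its range is refused whole. The fingers move at their own pace and stop on an object; "newtons" is the grip in N (left out, the last holds). Time passes only in rows, so rows that repeat a pose let the fingers close. It gives the time, the measured TCP pose, the force, the opening and the grip force at its end, in the units of the state.
- arm.get_state(): the state, without advancing time (a new reading comes with each control period).
- vision.grab_frame(name): name is "scene" or "top"; returns a dict with "color" (400x640x3 uint8, red, green, blue), "vfov" (degrees; the focal length in pixels is half the picture's height over the tangent of half this angle, whatever the lens; pixels are square), "cx", "cy" (the principal point, pixels), "extrinsics" (4x4, takes a point from world to camera coordinates). Camera axes: x right, y down, z forward; pixel columns grow to the right and rows downward; lengths in m; the calibration is good to about 2 mm. A picture is of the moment at which its call begins. There is no depth.
- arm.job_done(): hands the job in; it is judged then, once.
The state is a dict: "t": time; "q": joint angles; "qd": joint speeds; "joint_efforts": joint torques, N m; "eef_pos": TCP position; "ee_rot": TCP orientation; "force": force on the tool from outside, world axes, zero at the start; "moment": the same for the moment, N m; "width": finger opening in m; "gripper_force": force on a finger pad.
Only numpy, scipy, OpenCV 4.12 (cv2) and the standard library are available. Lean on these libraries where they do the work, as an engineer would, in place of code of your own. Each camera call takes 0.05 s, during which the arm holds its last target. There are 200 camera calls.

TASK

Grip the handwheel's upright handle and wind the wheel clockwise, several turns, so that the worm drive brings the reagent carousel one place on and the dog on its rim rests firmly against the sprung tip of the stop screw. Wind until you feel the tip take the load, but do not force it; move the carousel only by the handwheel. Then let go, push the lock lever all the way over towards the carousel, and leave the bottle, jar and tray beside the drive where they are.

Things in the scene. Friction and masses are not known exactly. Their poses are not given: they have to be found in the camera images.
- hub (a point): Hub centre of the black handwheel (94 mm across, its rim's top 3 mm below this point), on its upright axis, on an aluminium gearbox at the front left of the white deck. Clockwise seen from above brings the dog to the stop: 24 turns of the wheel to one of the carousel, 2.4 to 3.6 turns in all. Turning takes about 3 N at the handle; the wheel stays where it is left.
- grip (a point): Point to grip on the axis of the wheel's upright black handle: round, 16 mm in diameter, 48 mm tall, this point 18 mm below its top and 32 mm above the wheel's rim. The handle revolves freely about its own upright axis, which goes round the hub at a radius of 35 mm, so fingers can carry it round without turning.
- carousel: Grey carousel disc, 200 mm in diameter, seven white bottles and one empty place; caps reach 104 mm above the table. Only a steel dog stands out beyond its rim. It turns clockwise as the wheel is wound clockwise. Origin on its upright axis at the disc's underside, 58 mm above the table; its y axis points to the dog.
- dog (a point): Point on the leading upright face of the dog (a 12 mm wide steel bar standing out 30 mm from the carousel's rim), 120 mm from the carousel's axis, level with the screw's tip. Once it meets the sprung tip, the force at the handle rises by about 1 N per mm of handle travel: 1 to 8 N above the running force is well seated, beyond 10 N the stop is overloaded.
- stop: Dark steel stop bracket (22 x 30 x 34 mm) on the deck at the carousel's left; origin under its centre, deck top 50 mm above the table. Its level x axis is the screw's axis and the dog's way on arrival. The screw's 12 mm wide sprung tip stands out towards -x, 15 to 25 mm from the origin (set anew each time, not measured); the dog meets it that far short of the origin.
- lock_tip (a point): Centre of the 26 mm steel ball on the end of the lock lever, on a small aluminium block at the front right of the deck. The lever, 10 mm thick, is 80 mm long from its level pivot (72 mm above the table) to the ball's centre, swings in an upright plane along the stop's x axis and stays where it is left.
- lock (a joint): Lock lever angle: 0 leaning back towards the robot (open), 1.0 rad leaning over towards the carousel against its end stop (locked). It takes about 1 N at the ball.
- flask_mid (a point): Amber bottle, 52 mm across and 105 mm tall, standing on the table to the left of the drive; this point is half-way up. Leave alone.
- jar_mid (a point): White jar, 60 mm across and 70 mm tall, standing on the table to the right of the drive; this point is half-way up. Leave alone.
- tray_mid (a point): Empty grey open tray, 100 x 70 x 35 mm, on the table to the right of the drive; this point is half-way up. Leave alone.

How it is judged:
By the outcome, as a careful person would: the job done as asked, in the order asked, and still so for the second after the job is handed in, with the robot touching nothing.
It also fails if it takes over 70 s, if anything falls off the work surface, if the arm or the gripper's body presses on something with over 40 N, if the wrist force passes 120 N, or if a joint passes its speed limit or range.

## Working session

There is one attempt and no reset: what is moved stays moved. The work goes in short steps, Python scripts to look and compute and a tool call to move; the robot and the scene stay as the last step left them, time stands still between calls to the robot, and variables do not carry over. Pictures are saved under pics/ and viewed, at most 10 in all, crops included, and the job is handed in when it is done.

Besides the shell and the picture viewer there is one more tool, called as name(argument=value, ...), one argument or row to a line, values as JSON. jog_arm: Moves the arm, as the interface text tells. Its arguments: {"type":"object","properties":{"steps":{"type":"array","items":{"type":"array","items":{"type":"array","items":{"type":"number"}}}},"newtons":{"type":"number"}},"required":["steps"]}

```bash
mkdir -p pics; python3 - <<'E'
from station import arm, vision
import cv2, numpy as np
for n in("scene","top"):
    f=vision.grab_frame(n); cv2.imwrite(f"pics/{n}0.png",f["color"][:,:,::-1])
    E=f["extrinsics"]; print(n,f["vfov"],f["cx"],f["cy"],np.round(E,4).tolist(), (-E[:3,:3].T@E[:3,3]).round(3))
print(arm.get_state())
E
```

```text
scene 42.8757605699754 315.71416636683705 196.70821959980412 [[-0.0918, 0.9956, -0.0176, 0.0534], [0.7503, 0.0575, -0.6586, -0.3669], [-0.6547, -0.0737, -0.7523, 1.5017], [0.0, 0.0, 0.0, 1.0]] [1.263 0.079 0.889]
top 47.109744490322925 322.6432720776427 200.300378245585 [[0.009, -0.9999, -0.0091, 0.0158], [-0.9963, -0.0082, -0.0857, 0.6315], [0.0856, 0.0098, -0.9963, 1.1909], [0.0, 0.0, 0.0, 1.0]] [0.527 0.009 1.241]
{'t': 0.1, 'q': array([ 1.43610252e+00,  3.59297389e-01,  1.11283878e-02, -3.26546809e-04,
       -1.22409374e+00, -2.88133901e-01]), 'qd': array([-0.00156776, -0.00140597,  0.00185905,  0.00171309,  0.00059097,
        0.00030862]), 'joint_efforts': array([-7.02230500e-04, -5.84162629e+01,  2.93749666e+01,  7.01552868e+00,
        1.01940637e-02, -3.53304790e-05]), 'eef_pos': array([0.27679646, 0.61514185, 0.22571507]), 'ee_rot': array([ 3.14009945e+00, -1.22407292e-04, -4.22938799e-01]), 'force': array([ 1.0907276 , -0.28223388, -0.20067292]), 'moment': array([-0.0016106 ,  0.03770419, -0.06715189]), 'gripper_force': 0.0, 'width': 0.08743446296370218}
```

View pics/scene0.png

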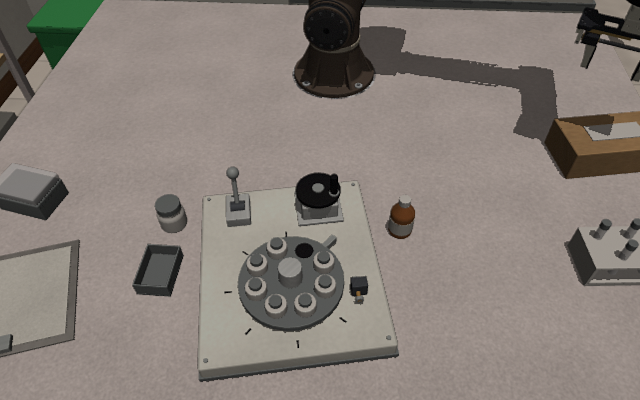

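View pics/top0.png

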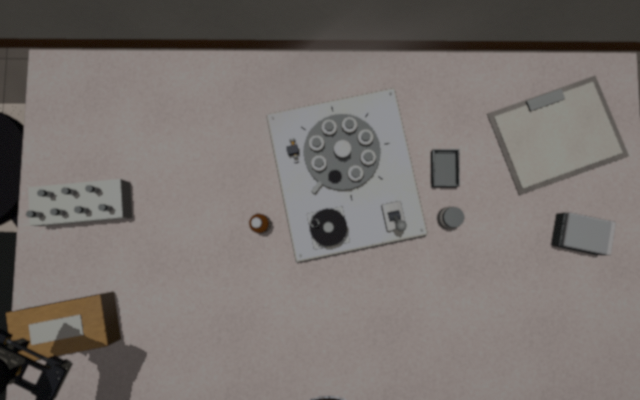

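The scene view shows the wheel at about (318,188) with its handle at (334,182), the ball at (233,172), the dog at (330,243) and the stop at (359,287). In the top view these are the wheel (328,227), ball (400,226), dog (317,188) and stop (293,150). I'll enlarge both views.

```bash
python3 - <<'E'
import cv2
a=cv2.imread("pics/scene0.png")[155:305,200:400]; b=cv2.imread("pics/top0.png")[120:260,255:435]
cv2.imwrite("pics/s1.png",cv2.convertScaleAbs(cv2.resize(a,None,fx=4,fy=4,interpolation=cv2.INTER_CUBIC),alpha=1.6,beta=15))
cv2.imwrite("pics/t1.png",cv2.convertScaleAbs(cv2.resize(b,None,fx=4,fy=4,interpolation=cv2.INTER_CUBIC),alpha=1.6,beta=15))
E
```

```text
(no output)
```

View pics/s1.png

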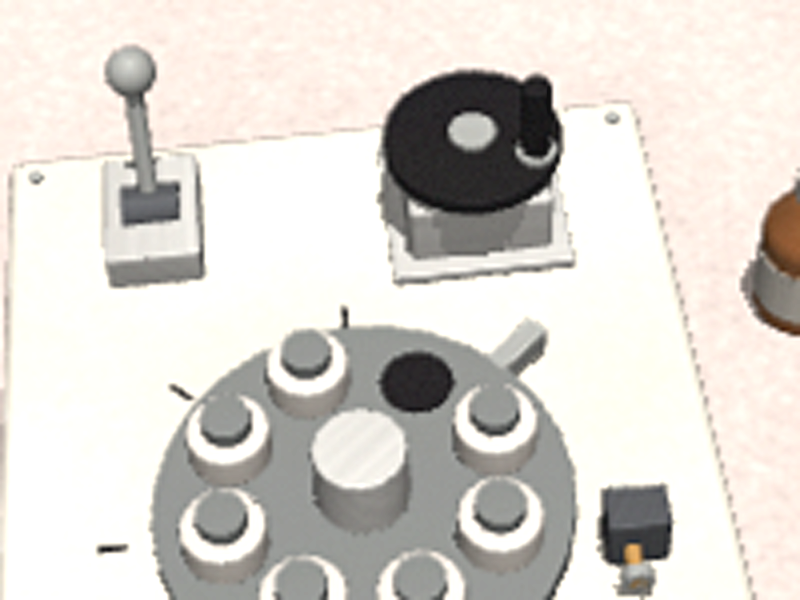

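View pics/t1.png

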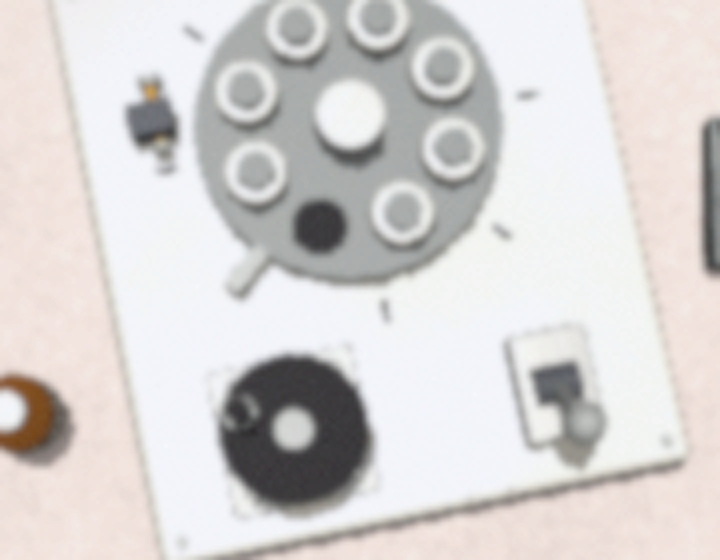

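```bash
cat > h.py <<'E'
import numpy as np, cv2
from station import arm, vision
def cam(f):
    E=np.array(f["extrinsics"]); fl=200/np.tan(np.radians(f["vfov"]/2))
    return np.array([[fl,0,f["cx"]],[0,fl,f["cy"]],[0,0,1]])@E[:3], -E[:3,:3].T@E[:3,3]
def tri(fs,ft,ps,pt):
    X=cv2.triangulatePoints(cam(fs)[0],cam(ft)[0],np.array(ps,float),np.array(pt,float)); return X[:3,0]/X[3,0]
def plane(f,p,z):
    P,C=cam(f); d=np.linalg.inv(P[:,:3])@[p[0],p[1],1]; return C+d*(z-C[2])/d[2]
def proj(f,X):
    p=cam(f)[0]@np.append(X,1); return p[:2]/p[2]
E
python3 - <<'E'
from h import *
fs=vision.grab_frame("scene"); ft=vision.grab_frame("top")
S=lambda u,v:(200+u/4-.375,155+v/4-.375)
T=lambda u,v:(255+u/4-.375,120+v/4-.375)
for n,a,b in [("hub",(473,131),(293,429)),("ball",(131,71),(585,421)),("knob",(360,445),(351,112)),("dogtip",(533,330),(240,288)),("stoptop",(636,502),(152,120)),("ring",(536,150),(240,411))]:
    X=tri(fs,ft,S(*a),T(*b)); print(n,X.round(4),(proj(fs,X)-S(*a)).round(1),(proj(ft,X)-T(*b)).round(1))
h=tri(fs,ft,S(473,131),T(293,429)); 
print("ring at rim S",plane(fs,S(536,150),h[2]-.003),"T",plane(ft,T(240,411),h[2]-.003))
print("handle top S",plane(fs,S(537,84),h[2]+.047))
for p in [(50,0),(160,555),(685,462)]: print(plane(ft,T(*p),.05).round(4))
E
```

```text
hub [0.5589 0.0055 0.1094] [ 0.6 -0. ] [ 0.6 -0.1]
ball [ 0.5642 -0.168   0.146 ] [0.5 0. ] [ 0.5 -0.1]
knob [ 0.7565 -0.0287  0.1116] [0.5 0. ] [ 0.4 -0. ]
dogtip [0.6504 0.0419 0.0642] [-0.1  0. ] [-0.1  0. ]
stoptop [0.7567 0.0978 0.0801] [ 0.5 -0. ] [ 0.4 -0. ]
ring [0.5696 0.0386 0.1095] [ 0.4 -0. ] [ 0.4 -0. ]
ring at rim S [0.5669515  0.03750873 0.1064084 ] T [0.56962439 0.03974636 0.1064084 ]
handle top S [0.56770213 0.0376146  0.1564084 ]
[0.8426 0.1699 0.05  ]
[0.4785 0.0919 0.05  ]
[ 0.5413 -0.2465  0.05  ]
```

jog_arm(
  steps=[
    [[0,1,0.8,0,0,0,-0.5385],[0,1,0.8,0,0,0,-0.5385],[0,1,0.8,0,0,0,-0.5385],[0,1,0.8,0,0,0,-0.5385],[0,1,0.8,0,0,0,-0.5385],[0,1,0.8,0,0,0,-0.5385],[0,1,0.8,0,0,0,-0.5385],[0,1,0.8,0,0,0,-0.5385]],
  ],
)

```text
t: 1.0
eef_pos: [0.4238, 0.328, 0.2269]
ee_rot: [-3.141, -0.0, -0.003]
force: [-0.6, 0.3, 0.2]
width: 0.0872
gripper_force: 0.0
```

jog_arm(
  steps=[
    [[0,0.5,1,0,0,0,0],[0,0.5,1,0,0,0,0],[0,0.5,1,0,0,0,0],[0,0.5,1,0,0,0,0],[0,0.5,1,0,0,0,0],[0,0.5,1,0,0,0,0],[0,0.5,1,0,0,0,0],[0,0.5,1,0,0,0,0]],
  ],
)

```text
t: 1.8
eef_pos: [0.548, 0.0804, 0.2262]
ee_rot: [3.141, 0.001, -0.001]
force: [-0.5, 0.1, -0.1]
width: 0.0872
gripper_force: 0.0
```

jog_arm(
  steps=[
    [[0,0.08,0.168,0,0,0,0],[0,0.08,0.168,0.15,0,0,0],[0,0.08,0.168,0.2,0,0,0],[0,0.08,0.168,0.2,0,0,0]],
  ],
)

```text
t: 2.2
eef_pos: [0.5662, 0.0393, 0.1745]
ee_rot: [3.14, 0.005, 0.001]
force: [0.3, 1.1, 0.4]
width: 0.0877
gripper_force: 0.0
```

```bash
python3 - <<'E'
from h import *
f=vision.grab_frame("scene"); a=f["color"][80:230,220:420,::-1]
cv2.imwrite("pics/s2.png",cv2.convertScaleAbs(cv2.resize(a,None,fx=4,fy=4,interpolation=cv2.INTER_CUBIC),alpha=1.6,beta=15))
s=arm.get_state(); print(s["eef_pos"],proj(f,s["eef_pos"]))
E
```

```text
[0.56729662 0.03955053 0.17624002] [334.97215747 168.52489701]
```

View pics/s2.png

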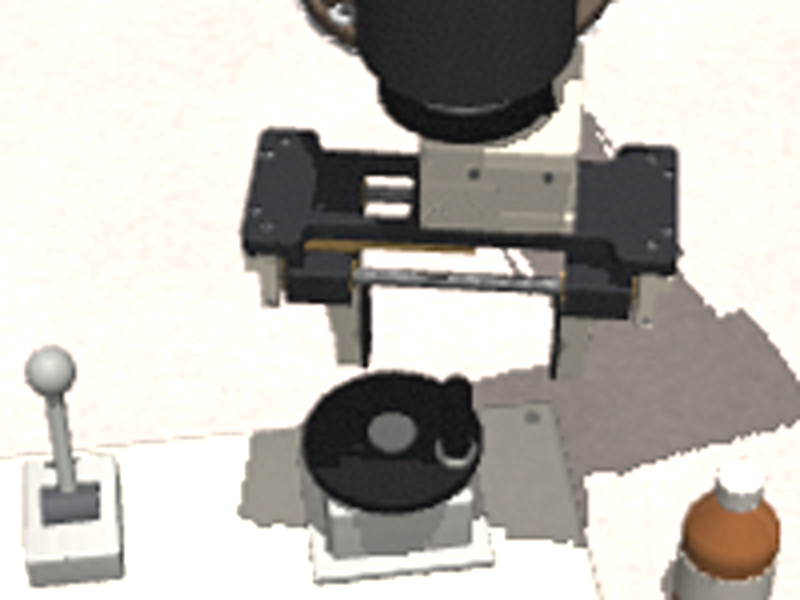

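jog_arm(
  steps=[
    [[0,0.004,0,0.15,0,0,0],[0,0.004,0,0.228,0,0,0],[0,0.004,0,0.228,0,0,0],[255,0.004,0,0.228,0,0,0],[255,0.004,0,0.228,0,0,0],[255,0.004,0,0.228,0,0,0],[255,0.004,0,0.228,0,0,0],[255,0.004,0,0.228,0,0,0]],
  ],
  newtons=30,
)

```text
t: 3.05
eef_pos: [0.5692, 0.0386, 0.1202]
ee_rot: [-3.141, -0.001, 0.0]
force: [0.1, 0.2, 0.2]
width: 0.0529
gripper_force: 0.0
```

jog_arm(
  steps=[
    [[255,0,0,0,0,0,0],[255,0,0,0,0,0,0],[255,0,0,0,0,0,0]],
  ],
)

```text
t: 3.35
eef_pos: [0.5689, 0.0385, 0.1195]
ee_rot: [3.142, 0.0, 0.0]
force: [-0.5, -0.0, -0.0]
width: 0.0296
gripper_force: 0.0
```

jog_arm(
  steps=[
    [[255,0,0,0,0,0,0],[255,0,0,0,0,0,0],[255,0,0,0,0,0,0],[255,0,0,0,0,0,0]],
  ],
)

```text
t: 3.75
eef_pos: [0.5689, 0.0382, 0.1195]
ee_rot: [3.141, 0.0, 0.0]
force: [0.2, -3.2, 0.8]
width: 0.0153
gripper_force: 30.0
```

```bash
cat >> h.py <<'E'
def rows(start,C,phis,R=.035):
    "rows of tool shift (tool x=+X, y=-Y) from commanded xy start to circle points"
    for p in np.radians(phis):
        d=(np.array(C)+R*np.array([np.cos(p),np.sin(p)])-start)*[1,-1]/.25
        print("[255, %.3f, %.3f, 0, 0, 0, 0]"%tuple(d),end=", ")
    print()
E
python3 -c "
from h import *
rows((.5689,.0385),(.559,.005),[73-15*i for i in range(1,7)]+[-17])"
```

```text
[255, 0.035, 0.015, 0, 0, 0, 0], [255, 0.063, 0.039, 0, 0, 0, 0], [255, 0.084, 0.068, 0, 0, 0, 0], [255, 0.097, 0.103, 0, 0, 0, 0], [255, 0.100, 0.139, 0, 0, 0, 0], [255, 0.094, 0.175, 0, 0, 0, 0], [255, 0.094, 0.175, 0, 0, 0, 0],
```

jog_arm(
  steps=[
    [[255,0.035,0.015,0,0,0,0],[255,0.063,0.039,0,0,0,0],[255,0.084,0.068,0,0,0,0],[255,0.097,0.103,0,0,0,0],[255,0.1,0.139,0,0,0,0],[255,0.094,0.175,0,0,0,0],[255,0.094,0.175,0,0,0,0]],
  ],
)

```text
t: 4.45
eef_pos: [0.5924, -0.0063, 0.1195]
ee_rot: [-3.141, 0.001, -0.001]
force: [-4.4, -1.8, 3.3]
width: 0.0153
gripper_force: 30.0
```

```bash
python3 - <<'E'
from h import *
s=arm.get_state(); print(s["eef_pos"],s["force"],s["width"])
f=vision.grab_frame("scene"); a=f["color"][155:305,200:400,::-1]
cv2.imwrite("pics/s3.png",cv2.convertScaleAbs(cv2.resize(a,None,fx=4,fy=4,interpolation=cv2.INTER_CUBIC),alpha=1.6,beta=15))
E
```

```text
[ 0.59242275 -0.00627138  0.11950645] [-4.37300254 -1.80364295  3.32475181] 0.015347864149082466
```

View pics/s3.png

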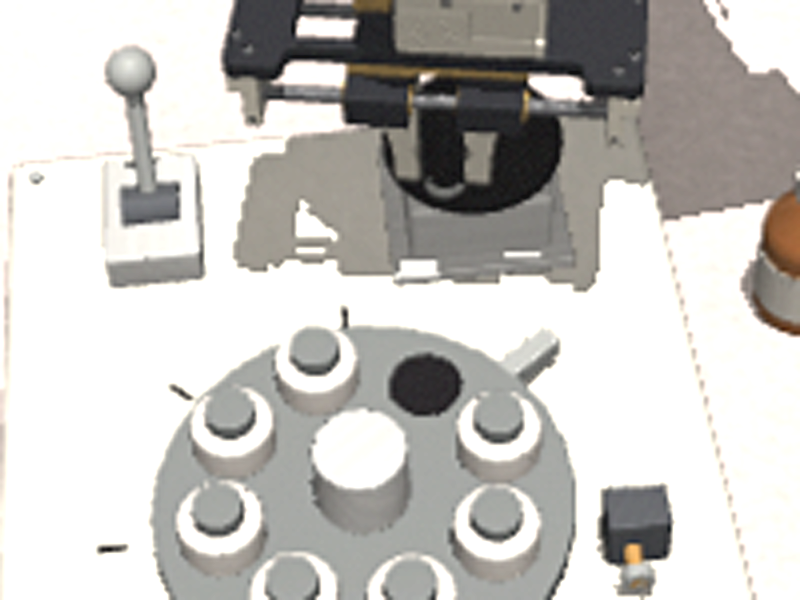

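```bash
python3 -c "
from h import *
C=(.559,.0046)
p=-18
for k in range(3):
  r=np.radians(p); rows(np.array(C)+.0347*np.array([np.cos(r),np.sin(r)]) if k else (.5924,-.0063),C,[p-20*i for i in range(1,9)],.0347); p-=160
"
```

```text
[255, -0.024, 0.042, 0, 0, 0, 0], [255, -0.060, 0.074, 0, 0, 0, 0], [255, -0.105, 0.092, 0, 0, 0, 0], [255, -0.153, 0.094, 0, 0, 0, 0], [255, -0.199, 0.079, 0, 0, 0, 0], [255, -0.237, 0.049, 0, 0, 0, 0], [255, -0.262, 0.008, 0, 0, 0, 0], [255, -0.272, -0.039, 0, 0, 0, 0], 
[255, 0.007, -0.048, 0, 0, 0, 0], [255, 0.029, -0.090, 0, 0, 0, 0], [255, 0.065, -0.123, 0, 0, 0, 0], [255, 0.110, -0.141, 0, 0, 0, 0], [255, 0.158, -0.142, 0, 0, 0, 0], [255, 0.204, -0.127, 0, 0, 0, 0], [255, 0.242, -0.098, 0, 0, 0, 0], [255, 0.267, -0.057, 0, 0, 0, 0], 
[255, 0.010, 0.047, 0, 0, 0, 0], [255, 0.003, 0.095, 0, 0, 0, 0], [255, -0.019, 0.137, 0, 0, 0, 0], [255, -0.055, 0.170, 0, 0, 0, 0], [255, -0.100, 0.188, 0, 0, 0, 0], [255, -0.148, 0.189, 0, 0, 0, 0], [255, -0.194, 0.175, 0, 0, 0, 0], [255, -0.232, 0.145, 0, 0, 0, 0],
```

jog_arm(
  steps=[
    [[255,-0.024,0.042,0,0,0,0],[255,-0.06,0.074,0,0,0,0],[255,-0.105,0.092,0,0,0,0],[255,-0.153,0.094,0,0,0,0],[255,-0.199,0.079,0,0,0,0],[255,-0.237,0.049,0,0,0,0],[255,-0.262,0.008,0,0,0,0],[255,-0.272,-0.039,0,0,0,0]],
  ],
)

```text
t: 5.3
eef_pos: [0.5239, 0.0044, 0.1196]
ee_rot: [3.141, -0.0, -0.0]
force: [5.3, -3.5, -4.9]
width: 0.0153
gripper_force: 30.0
```

```bash
python3 -c "
from h import *
C=np.array((.559,.0046))
rows((.5239,.0044),C,[-180-20*i for i in range(1,9)],.0343)
"
```

```text
[255, 0.011, -0.048, 0, 0, 0, 0], [255, 0.035, -0.089, 0, 0, 0, 0], [255, 0.072, -0.120, 0, 0, 0, 0], [255, 0.117, -0.136, 0, 0, 0, 0], [255, 0.164, -0.136, 0, 0, 0, 0], [255, 0.209, -0.120, 0, 0, 0, 0], [255, 0.246, -0.089, 0, 0, 0, 0], [255, 0.269, -0.048, 0, 0, 0, 0],
```

jog_arm(
  steps=[
    [[255,0.011,-0.048,0,0,0,0],[255,0.035,-0.089,0,0,0,0],[255,0.072,-0.12,0,0,0,0],[255,0.117,-0.136,0,0,0,0],[255,0.164,-0.136,0,0,0,0],[255,0.209,-0.12,0,0,0,0],[255,0.246,-0.089,0,0,0,0],[255,0.269,-0.048,0,0,0,0]],
  ],
)

```text
t: 6.1
eef_pos: [0.5922, 0.0166, 0.1194]
ee_rot: [3.141, 0.002, 0.0]
force: [-10.3, 0.6, 9.4]
width: 0.0153
gripper_force: 30.0
```

jog_arm(
  steps=[
    [[255,0,0,0,0,0,0],[255,0,0,0,0,0,0]],
  ],
)

```text
t: 6.3
eef_pos: [0.5924, 0.0156, 0.1195]
ee_rot: [3.141, 0.001, -0.001]
force: [-3.6, -5.8, 3.2]
width: 0.0153
gripper_force: 30.0
```

jog_arm(
  steps=[
    [[255,-0.004,0.001,0,0,0,0],[255,-0.004,0.001,0,0,0,0],[255,-0.004,0.001,0,0,0,0]],
  ],
)

```text
t: 6.6
eef_pos: [0.5919, 0.0165, 0.1196]
ee_rot: [-3.141, -0.001, 0.0]
force: [1.8, -2.1, -1.3]
width: 0.0151
gripper_force: 30.0
```

```bash
python3 -c "
from h import *
C=np.array((.559,.0046))
for p in (19.5,-140.5,-300.5):
  r=np.radians(p); rows(C+.035*np.array([np.cos(r),np.sin(r)]),C,[p-20*i for i in range(1,9)])
"
```

```text
[255, 0.008, 0.048, 0, 0, 0, 0], [255, -0.001, 0.096, 0, 0, 0, 0], [255, -0.026, 0.138, 0, 0, 0, 0], [255, -0.063, 0.169, 0, 0, 0, 0], [255, -0.109, 0.185, 0, 0, 0, 0], [255, -0.157, 0.184, 0, 0, 0, 0], [255, -0.203, 0.167, 0, 0, 0, 0], [255, -0.240, 0.136, 0, 0, 0, 0], 
[255, -0.024, -0.042, 0, 0, 0, 0], [255, -0.032, -0.090, 0, 0, 0, 0], [255, -0.023, -0.138, 0, 0, 0, 0], [255, 0.002, -0.180, 0, 0, 0, 0], [255, 0.039, -0.211, 0, 0, 0, 0], [255, 0.085, -0.227, 0, 0, 0, 0], [255, 0.134, -0.227, 0, 0, 0, 0], [255, 0.179, -0.210, 0, 0, 0, 0], 
[255, 0.037, 0.032, 0, 0, 0, 0], [255, 0.061, 0.074, 0, 0, 0, 0], [255, 0.069, 0.122, 0, 0, 0, 0], [255, 0.060, 0.170, 0, 0, 0, 0], [255, 0.035, 0.212, 0, 0, 0, 0], [255, -0.002, 0.242, 0, 0, 0, 0], [255, -0.048, 0.259, 0, 0, 0, 0], [255, -0.097, 0.258, 0, 0, 0, 0],
```

jog_arm(
  steps=[
    [[255,0.008,0.048,0,0,0,0],[255,-0.001,0.096,0,0,0,0],[255,-0.026,0.138,0,0,0,0],[255,-0.063,0.169,0,0,0,0],[255,-0.109,0.185,0,0,0,0],[255,-0.157,0.184,0,0,0,0],[255,-0.203,0.167,0,0,0,0],[255,-0.24,0.136,0,0,0,0]],
  ],
)

```text
t: 7.4
eef_pos: [0.5309, -0.0168, 0.1197]
ee_rot: [-3.14, -0.003, -0.0]
force: [12.0, 4.0, -12.0]
width: 0.0152
gripper_force: 30.0
```

jog_arm(
  steps=[
    [[255,-0.024,-0.042,0,0,0,0],[255,-0.032,-0.09,0,0,0,0],[255,-0.023,-0.138,0,0,0,0],[255,0.002,-0.18,0,0,0,0],[255,0.039,-0.211,0,0,0,0],[255,0.085,-0.227,0,0,0,0],[255,0.134,-0.227,0,0,0,0],[255,0.179,-0.21,0,0,0,0]],
  ],
)

```text
t: 8.2
eef_pos: [0.5753, 0.0355, 0.1195]
ee_rot: [-3.141, 0.001, 0.001]
force: [-3.8, 1.0, 2.0]
width: 0.0155
gripper_force: 30.0
```

jog_arm(
  steps=[
    [[255,0.037,0.032,0,0,0,0],[255,0.061,0.074,0,0,0,0],[255,0.069,0.122,0,0,0,0],[255,0.06,0.17,0,0,0,0],[255,0.035,0.212,0,0,0,0],[255,-0.002,0.242,0,0,0,0],[255,-0.048,0.259,0,0,0,0],[255,-0.097,0.258,0,0,0,0]],
  ],
)

```text
t: 9.0
eef_pos: [0.5504, -0.0298, 0.1196]
ee_rot: [-3.14, -0.001, -0.001]
force: [6.6, 11.7, -5.0]
width: 0.0153
gripper_force: 30.0
```

```bash
python3 - <<'E'
from h import *
s=arm.get_state(); print(s["eef_pos"],s["force"])
f=vision.grab_frame("scene"); a=f["color"][205:325,270:430,::-1]
cv2.imwrite("pics/s4.png",cv2.convertScaleAbs(cv2.resize(a,None,fx=5,fy=5,interpolation=cv2.INTER_CUBIC),alpha=1.6,beta=15))
E
```

```text
[ 0.55043569 -0.02977256  0.11959779] [ 6.61475135 11.74490701 -5.01417756]
```

View pics/s4.png

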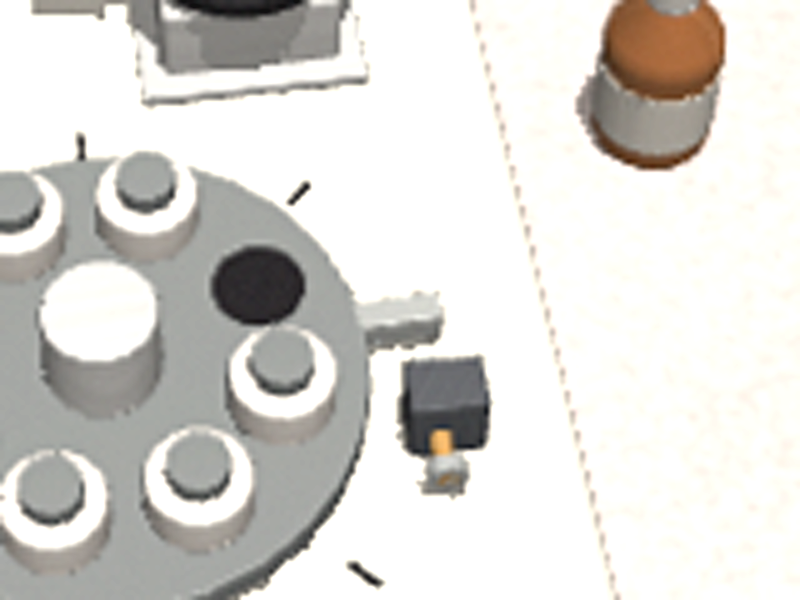

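```bash
python3 - <<'E'
from h import *
f=vision.grab_frame("scene")
K=lambda u,v:(270+u/5-.4,205+v/5-.4)
o=plane(f,K(445,375),.084); print("stop",o)
for z in(.064,.068,.072):
  a=plane(f,K(372,330),z);b=plane(f,K(438,318),z); u=np.array([np.cos(.19),np.sin(.19)])
  print(z,a,b,"gap to origin along x",(o-a)[:2]@u,(o-b)[:2]@u)
s=arm.get_state();print(s["eef_pos"],s["force"])
E
```

```text
stop [0.75810206 0.09680903 0.084     ]
0.064 [0.72781652 0.06880355 0.064     ] [0.72037492 0.0936649  0.064     ] gap to origin along x 0.03502960892526579 0.037642005713325606
0.068 [0.73041285 0.06885094 0.068     ] [0.72300733 0.09359175 0.068     ] gap to origin along x 0.03247105484043021 0.035070785320908036
0.072 [0.73300917 0.06889834 0.072     ] [0.72563973 0.09351861 0.072     ] gap to origin along x 0.029912500755594745 0.03249956492849058
[ 0.54897796 -0.02917133  0.11958407] [-0.46927349  8.17926294 -2.47376467]
```

```bash
python3 -c "
from h import *
C=np.array((.559,.0046))
rows((.5493,-.0303),C,[-105.5-10*i for i in range(1,9)])
"
```

```text
[255, -0.021, -0.013, 0, 0, 0, 0], [255, -0.042, -0.026, 0, 0, 0, 0], [255, -0.061, -0.041, 0, 0, 0, 0], [255, -0.077, -0.060, 0, 0, 0, 0], [255, -0.089, -0.082, 0, 0, 0, 0], [255, -0.097, -0.105, 0, 0, 0, 0], [255, -0.101, -0.129, 0, 0, 0, 0], [255, -0.101, -0.153, 0, 0, 0, 0],
```

jog_arm(
  steps=[
    [[255,-0.021,-0.013,0,0,0,0],[255,-0.042,-0.026,0,0,0,0],[255,-0.061,-0.041,0,0,0,0],[255,-0.077,-0.06,0,0,0,0],[255,-0.089,-0.082,0,0,0,0],[255,-0.097,-0.105,0,0,0,0],[255,-0.101,-0.129,0,0,0,0],[255,-0.101,-0.153,0,0,0,0]],
  ],
)

```text
t: 9.9
eef_pos: [0.5243, 0.0084, 0.1195]
ee_rot: [3.141, 0.002, -0.0]
force: [-2.3, -3.9, 2.5]
width: 0.0157
gripper_force: 30.0
```

```bash
python3 -c "
from h import *
C=np.array((.559,.0046))
p=172.7
for k in range(8):
  r=np.radians(p); rows(C+.0349*np.array([np.cos(r),np.sin(r)]),C,[p-4,p-8,p-12],.0349); p-=12; t=np.radians(p);print('  end',p,'cw',np.round([np.sin(t),-np.cos(t)],2))
"
```

```text
[255, 0.002, -0.010, 0, 0, 0, 0], [255, 0.004, -0.019, 0, 0, 0, 0], [255, 0.007, -0.028, 0, 0, 0, 0], 
  end 160.7 cw [0.33 0.94]
[255, 0.004, -0.009, 0, 0, 0, 0], [255, 0.008, -0.018, 0, 0, 0, 0], [255, 0.012, -0.026, 0, 0, 0, 0], 
  end 148.7 cw [0.52 0.85]
[255, 0.005, -0.008, 0, 0, 0, 0], [255, 0.011, -0.016, 0, 0, 0, 0], [255, 0.018, -0.023, 0, 0, 0, 0], 
  end 136.7 cw [0.69 0.73]
[255, 0.007, -0.007, 0, 0, 0, 0], [255, 0.014, -0.013, 0, 0, 0, 0], [255, 0.022, -0.019, 0, 0, 0, 0], 
  end 124.69999999999999 cw [0.82 0.57]
[255, 0.008, -0.005, 0, 0, 0, 0], [255, 0.017, -0.010, 0, 0, 0, 0], [255, 0.026, -0.014, 0, 0, 0, 0], 
  end 112.69999999999999 cw [0.92 0.39]
[255, 0.009, -0.003, 0, 0, 0, 0], [255, 0.018, -0.006, 0, 0, 0, 0], [255, 0.028, -0.008, 0, 0, 0, 0], 
  end 100.69999999999999 cw [0.98 0.19]
[255, 0.010, -0.001, 0, 0, 0, 0], [255, 0.019, -0.002, 0, 0, 0, 0], [255, 0.029, -0.002, 0, 0, 0, 0], 
  end 88.69999999999999 cw [ 1.   -0.02]
[255, 0.010, 0.001, 0, 0, 0, 0], [255, 0.019, 0.002, 0, 0, 0, 0], [255, 0.029, 0.004, 0, 0, 0, 0], 
  end 76.69999999999999 cw [ 0.97 -0.23]
```

jog_arm(
  steps=[
    [[255,0.002,-0.01,0,0,0,0],[255,0.004,-0.019,0,0,0,0],[255,0.007,-0.028,0,0,0,0]],
  ],
)

```text
t: 10.2
eef_pos: [0.5259, 0.0155, 0.1195]
ee_rot: [3.141, 0.003, 0.0]
force: [-6.6, -2.6, 5.4]
width: 0.0154
gripper_force: 30.0
```

jog_arm(
  steps=[
    [[255,0.002,-0.009,0,0,0,0],[255,0.005,-0.019,0,0,0,0],[255,0.009,-0.027,0,0,0,0]],
  ],
)

```text
t: 10.5
eef_pos: [0.5291, 0.0225, 0.1195]
ee_rot: [3.141, 0.001, 0.0]
force: [-5.2, -1.3, 3.0]
width: 0.0152
gripper_force: 30.0
```

jog_arm(
  steps=[
    [[255,0.004,-0.009,0,0,0,0],[255,0.01,-0.017,0,0,0,0],[255,0.016,-0.025,0,0,0,0]],
  ],
)

```text
t: 10.8
eef_pos: [0.5339, 0.0289, 0.1195]
ee_rot: [-3.142, 0.0, 0.0]
force: [-3.7, -1.4, 1.3]
width: 0.0153
gripper_force: 30.0
```

jog_arm(
  steps=[
    [[255,0.007,-0.007,0,0,0,0],[255,0.014,-0.014,0,0,0,0],[255,0.021,-0.02,0,0,0,0]],
  ],
)

```text
t: 11.1
eef_pos: [0.5395, 0.0336, 0.1195]
ee_rot: [3.141, -0.0, 0.0]
force: [-1.7, -3.1, 1.7]
width: 0.0151
gripper_force: 30.0
```

jog_arm(
  steps=[
    [[255,0.008,-0.005,0,0,0,0],[255,0.017,-0.01,0,0,0,0],[255,0.026,-0.014,0,0,0,0]],
  ],
)

```text
t: 11.4
eef_pos: [0.5459, 0.037, 0.1195]
ee_rot: [3.141, 0.0, 0.0]
force: [-2.5, -3.9, 1.4]
width: 0.0154
gripper_force: 30.0
```

jog_arm(
  steps=[
    [[255,0.009,-0.003,0,0,0,0],[255,0.018,-0.005,0,0,0,0],[255,0.028,-0.007,0,0,0,0]],
  ],
)

```text
t: 11.7
eef_pos: [0.5528, 0.039, 0.1195]
ee_rot: [-3.141, 0.0, 0.0]
force: [-3.9, -1.6, 0.8]
width: 0.0154
gripper_force: 30.0
```

jog_arm(
  steps=[
    [[255,0.01,-0.001,0,0,0,0],[255,0.019,-0.002,0,0,0,0],[255,0.029,-0.002,0,0,0,0]],
  ],
)

```text
t: 12.0
eef_pos: [0.5601, 0.0395, 0.1195]
ee_rot: [-3.141, -0.0, 0.0]
force: [-3.4, -0.3, 1.1]
width: 0.0151
gripper_force: 30.0
```

jog_arm(
  steps=[
    [[255,0.01,0.001,0,0,0,0],[255,0.019,0.002,0,0,0,0],[255,0.029,0.004,0,0,0,0]],
  ],
)

```text
t: 12.3
eef_pos: [0.5669, 0.0386, 0.1195]
ee_rot: [-3.141, 0.001, 0.0]
force: [-7.2, 2.5, 4.1]
width: 0.0152
gripper_force: 30.0
```

```bash
python3 - <<'E'
from h import *
f=vision.grab_frame("scene"); a=f["color"][205:325,270:430,::-1]
cv2.imwrite("pics/s5.png",cv2.convertScaleAbs(cv2.resize(a,None,fx=5,fy=5,interpolation=cv2.INTER_CUBIC),alpha=1.6,beta=15))
C=np.array((.559,.0046))
p=77.
for k in range(8):
  r=np.radians(p); rows(C+.035*np.array([np.cos(r),np.sin(r)]),C,[p-4,p-8,p-12],.035); p-=12; t=np.radians(p);print('  end',p,'cw',np.round([np.sin(t),-np.cos(t)],2))
E
```

```text
[255, 0.009, 0.003, 0, 0, 0, 0], [255, 0.019, 0.006, 0, 0, 0, 0], [255, 0.028, 0.010, 0, 0, 0, 0], 
  end 65.0 cw [ 0.91 -0.42]
[255, 0.009, 0.004, 0, 0, 0, 0], [255, 0.017, 0.009, 0, 0, 0, 0], [255, 0.025, 0.015, 0, 0, 0, 0], 
  end 53.0 cw [ 0.8 -0.6]
[255, 0.008, 0.006, 0, 0, 0, 0], [255, 0.015, 0.013, 0, 0, 0, 0], [255, 0.021, 0.020, 0, 0, 0, 0], 
  end 41.0 cw [ 0.66 -0.75]
[255, 0.006, 0.008, 0, 0, 0, 0], [255, 0.012, 0.016, 0, 0, 0, 0], [255, 0.017, 0.024, 0, 0, 0, 0], 
  end 29.0 cw [ 0.48 -0.87]
[255, 0.004, 0.009, 0, 0, 0, 0], [255, 0.008, 0.018, 0, 0, 0, 0], [255, 0.011, 0.027, 0, 0, 0, 0], 
  end 17.0 cw [ 0.29 -0.96]
[255, 0.003, 0.009, 0, 0, 0, 0], [255, 0.004, 0.019, 0, 0, 0, 0], [255, 0.006, 0.029, 0, 0, 0, 0], 
  end 5.0 cw [ 0.09 -1.  ]
[255, 0.001, 0.010, 0, 0, 0, 0], [255, 0.000, 0.020, 0, 0, 0, 0], [255, -0.001, 0.029, 0, 0, 0, 0], 
  end -7.0 cw [-0.12 -0.99]
[255, -0.002, 0.010, 0, 0, 0, 0], [255, -0.004, 0.019, 0, 0, 0, 0], [255, -0.007, 0.029, 0, 0, 0, 0], 
  end -19.0 cw [-0.33 -0.95]
```

View pics/s5.png

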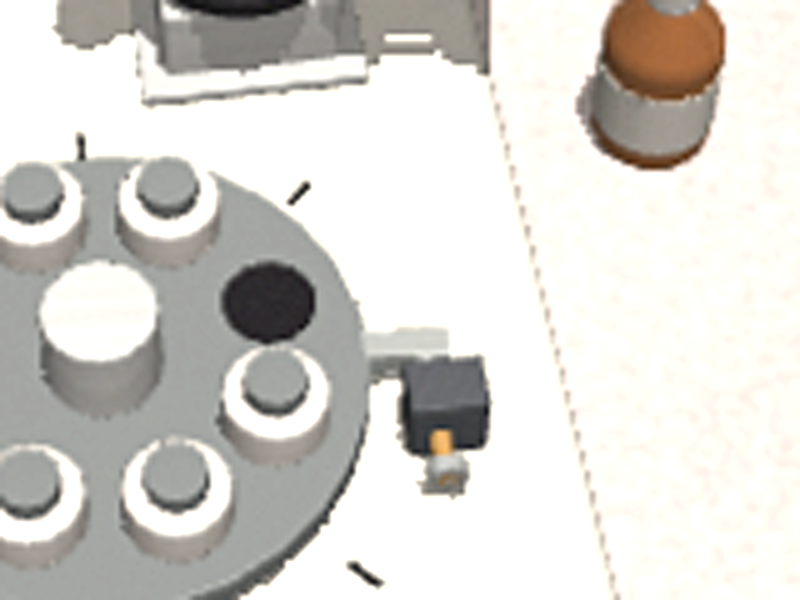

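The dog (about (410,340) in the crop) is right up at the block, and the tangential force jumped from about 3.7 to 7.6 N. That looks like contact. I'll confirm with the arm holding still.

jog_arm(
  steps=[
    [[255,0,0,0,0,0,0],[255,0,0,0,0,0,0]],
  ],
)

```text
t: 12.55
eef_pos: [0.5671, 0.0386, 0.1195]
ee_rot: [-3.141, 0.0, 0.0]
force: [-4.9, 1.2, 2.5]
width: 0.0153
gripper_force: 30.0
```

jog_arm(
  steps=[
    [[255,0.004,0.001,0,0,0,0],[255,0.006,0.002,0,0,0,0]],
  ],
)

```text
t: 12.75
eef_pos: [0.5682, 0.0383, 0.1195]
ee_rot: [-3.141, 0.001, 0.0]
force: [-7.0, 4.5, 3.4]
width: 0.0155
gripper_force: 30.0
```

jog_arm(
  steps=[
    [[255,0.002,0,0,0,0,0],[255,0.004,0,0,0,0,0]],
  ],
)

```text
t: 12.95
eef_pos: [0.5689, 0.0381, 0.1195]
ee_rot: [-3.141, 0.001, 0.0]
force: [-8.1, 1.6, 3.7]
width: 0.0157
gripper_force: 30.0
```

jog_arm(
  steps=[
    [[0,0,0,0,0,0,0],[0,0,0,0,0,0,0],[0,0,0,0,0,0,0],[0,0,0,0,0,0,0],[0,0,0,0,0,0,0],[0,0,0,0,0,0,0],[0,0,0,0,0,0,0],[0,0,0,0,0,0,0]],
  ],
)

```text
t: 13.75
eef_pos: [0.5697, 0.0379, 0.1196]
ee_rot: [-3.142, -0.0, 0.0]
force: [0.1, 1.0, 0.6]
width: 0.0736
gripper_force: 0.0
```

jog_arm(
  steps=[
    [[0,0,0,-0.1,0,0,0],[0,0,0,-0.28,0,0,0],[0,0,0,-0.4,0,0,0],[0,0,0,-0.4,0,0,0]],
  ],
)

```text
t: 14.15
eef_pos: [0.5722, 0.0383, 0.2247]
ee_rot: [-3.14, -0.008, 0.001]
force: [1.0, 0.1, -0.2]
width: 0.0876
gripper_force: 0.0
```

```bash
python3 - <<'E'
from h import *
f=vision.grab_frame("scene"); a=f["color"][155:305,200:400,::-1]
cv2.imwrite("pics/s6.png",cv2.convertScaleAbs(cv2.resize(a,None,fx=4,fy=4,interpolation=cv2.INTER_CUBIC),alpha=1.6,beta=15))
s=arm.get_state();print(s["eef_pos"],s["force"],s["width"],s["q"])
E
```

```text
[0.57088443 0.03824519 0.2220049 ] [-0.43009138 -0.27309365 -1.55597741] 0.08749774246265715 [ 4.08938341e-01  1.90757533e-01 -2.30342116e-01  3.26083278e-04
 -1.14486001e+00  1.16202181e+00]
```

View pics/s6.png

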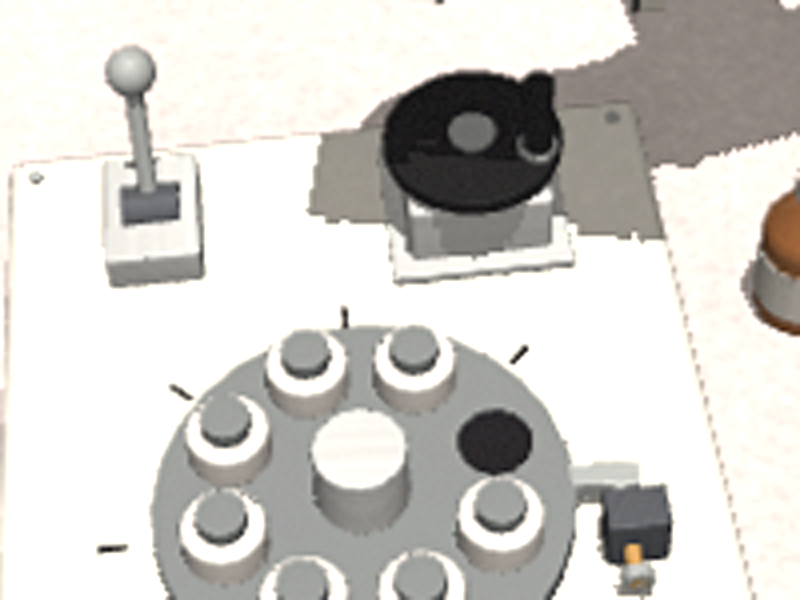

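The handle, at (540,150), stayed put after release, and the dog rests at the stop: three full turns, with the empty place one pitch on. Next is the lever. I'll close the fingers and go behind the ball.

jog_arm(
  steps=[
    [[255,-0.24,0.864,0,0,0,-0.242],[255,-0.24,0.864,0,0,0,-0.242],[255,-0.24,0.864,0,0,0,-0.242],[255,-0.24,0.864,0,0,0,-0.242],[255,-0.24,0.864,0,0,0,-0.242],[255,-0.24,0.864,0,0,0,-0.242],[255,-0.24,0.864,0,0,0,-0.242],[255,-0.24,0.864,0,0,0,-0.242]],
  ],
)

```text
t: 15.0
eef_pos: [0.5096, -0.1777, 0.2189]
ee_rot: [-3.141, 0.001, 0.191]
force: [0.0, 0.7, -0.1]
width: 0.0291
gripper_force: 0.0
```

jog_arm(
  steps=[
    [[255,0,0,0.1,0,0,0],[255,0,0,0.25,0,0,0],[255,0,0,0.376,0,0,0],[255,0,0,0.376,0,0,0],[255,0,0,0.376,0,0,0],[255,0,0,0.376,0,0,0]],
  ],
)

```text
t: 15.6
eef_pos: [0.5112, -0.1779, 0.1274]
ee_rot: [3.141, -0.002, 0.191]
force: [-1.0, 0.7, -0.1]
width: 0.0005
gripper_force: 0.0
```

jog_arm(
  steps=[
    [[255,0.06,0,0,0,0,0],[255,0.11,0,0,0,0,0],[255,0.16,0,0,0,0,0],[255,0.21,0,0,0,0,0],[255,0.26,0,0,0,0,0],[255,0.31,0,0,0,0,0],[255,0.35,0,0,0,0,0],[255,0.38,0,0,0,0,0]],
  ],
)

```text
t: 16.4
eef_pos: [0.6036, -0.16, 0.125]
ee_rot: [-3.141, 0.001, 0.19]
force: [-1.5, -0.5, 0.1]
width: 0.0007
gripper_force: 0.5
```

jog_arm(
  steps=[
    [[255,0.01,0,0,0,0,0],[255,0.02,0,0,0,0,0],[255,0.03,0,0,0,0,0]],
  ],
)

```text
t: 16.7
eef_pos: [0.606, -0.1595, 0.1245]
ee_rot: [-3.14, 0.008, 0.189]
force: [-15.8, -2.8, 6.1]
width: 0.0007
gripper_force: 8.4
```

jog_arm(
  steps=[
    [[255,-0.05,0,0,0,0,0],[255,-0.15,0,0,0,0,0],[255,-0.3,0,0,0,0,0],[255,-0.4,0,-0.1,0,0,0],[255,-0.4,0,-0.3,0,0,0],[255,-0.4,0,-0.4,0,0,0],[255,-0.4,0,-0.4,0,0,0]],
  ],
)

```text
t: 17.4
eef_pos: [0.5146, -0.1782, 0.231]
ee_rot: [3.139, -0.01, 0.191]
force: [1.0, 0.3, -0.7]
width: 0.0004
gripper_force: 0.0
```

```bash
python3 - <<'E'
from h import *
f=vision.grab_frame("scene"); a=f["color"][155:305,200:400,::-1]; t=vision.grab_frame("top")["color"][120:260,255:435,::-1]
k=lambda a,s:cv2.convertScaleAbs(cv2.resize(a,s,interpolation=cv2.INTER_CUBIC),alpha=1.6,beta=15)
cv2.imwrite("pics/s7.png",np.hstack([k(a,(400,300)),k(t,(386,300))]))
u=np.array([.982,.189]); c=np.array([.594,-.162])
for l in (.4,.5,.55,.61): 
  X=np.append(c+.08*np.sin(l)*u,.072+.08*np.cos(l)); p=proj(f,X); print(l,X.round(3),(p-[200,155])*2)
E
```

```text
0.4 [ 0.625 -0.156  0.146] [65.59456747 80.15295443]
0.5 [ 0.632 -0.155  0.142] [66.02876262 88.02274673]
0.55 [ 0.635 -0.154  0.14 ] [66.28584449 92.04030073]
0.61 [ 0.639 -0.153  0.138] [66.62820903 96.91143974]
```

View pics/s7.png

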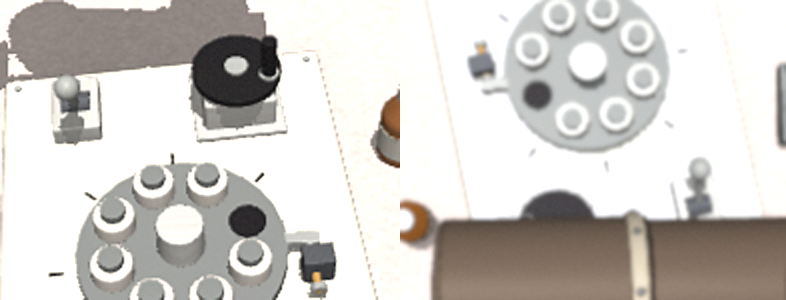

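```bash
python3 - <<'E'
from h import *
fs=vision.grab_frame("scene"); ft=vision.grab_frame("top")
a=tri(fs,ft,(200+131/4-.4,155+71/4-.4),(255+585/4-.4,120+421/4-.4))
def circ(f,c,w=12):
    x,y=int(c[0])-w,int(c[1])-w; g=cv2.cvtColor(f["color"],cv2.COLOR_RGB2GRAY)[y:y+2*w,x:x+2*w]
    g=cv2.resize(g,None,fx=8,fy=8,interpolation=cv2.INTER_CUBIC)
    h=cv2.HoughCircles(g,cv2.HOUGH_GRADIENT,1,200,param1=60,param2=10,minRadius=35,maxRadius=65)
    return h[0][0] if h is None else (x+h[0][0][0]/8-.4,y+h[0][0][1]/8-.4,h[0][0][2]/8)
s=circ(fs,(233.5,199)); t=circ(ft,(394.9,198.8)); print(s,t)
for S,T in ((s[:2],t[:2]),((233.2,198.6),(394.6,198.5))):
    b=tri(fs,ft,S,T); c=np.linalg.norm(b-a); print(a,b,c,2*np.arcsin(c/.16))
E
```

```text
Traceback (most recent call last):
TypeError: 'NoneType' object is not subscriptable
```

```bash
python3 - <<'E'
from h import *
fs=vision.grab_frame("scene"); ft=vision.grab_frame("top")
a=tri(fs,ft,(200+131/4-.4,155+71/4-.4),(255+585/4-.4,120+421/4-.4))
b=tri(fs,ft,(233.2,198.6),(394.6,198.5)); c=np.linalg.norm(b-a); print(a,b,c,2*np.arcsin(c/.16))
print(arm.get_state()["eef_pos"])
E
```

```text
[ 0.56428621 -0.16799562  0.1461755 ] [ 0.62779361 -0.15448628  0.13895454] 0.06532866979517961 0.8411911337104879
[ 0.51163435 -0.17761689  0.2245006 ]
```

jog_arm(
  steps=[
    [[255,0,0,0.18,0,0,0],[255,0.05,0,0.35,0,0,0],[255,0.15,0,0.35,0,0,0],[255,0.25,0,0.35,0,0,0],[255,0.32,0,0.35,0,0,0],[255,0.36,0,0.35,0,0,0],[255,0.38,0,0.35,0,0,0],[255,0.38,0,0.35,0,0,0]],
  ],
)

```text
t: 18.5
eef_pos: [0.605, -0.1597, 0.1373]
ee_rot: [-3.141, 0.001, 0.19]
force: [0.1, -0.1, 0.0]
width: 0.0004
gripper_force: 0.0
```

jog_arm(
  steps=[
    [[255,0.01,0,0,0,0,0],[255,0.015,0,0,0,0,0],[255,0.02,0,0,0,0,0],[255,0.02,0,0,0,0,0]],
  ],
)

```text
t: 18.9
eef_pos: [0.6066, -0.1595, 0.1375]
ee_rot: [-3.141, 0.006, 0.189]
force: [-8.9, -1.4, 1.6]
width: 0.0005
gripper_force: 4.3
```

jog_arm(
  steps=[
    [[255,0.01,0,0,0,0,0],[255,0.016,0,0,0,0,0],[255,0.016,0,0,0,0,0]],
  ],
)

```text
t: 19.2
eef_pos: [0.607, -0.1594, 0.1373]
ee_rot: [-3.14, 0.013, 0.189]
force: [-19.0, -2.5, 8.7]
width: -0.0001
gripper_force: 9.7
```

jog_arm(
  steps=[
    [[255,-0.05,0,0,0,0,0],[255,-0.15,0,0,0,0,0],[255,-0.3,0,0,0,0,0],[255,-0.4,0,-0.1,0,0,0],[255,-0.4,0,-0.3,0,0,0],[255,-0.4,0,-0.4,0,0,0],[255,-0.4,0,-0.4,0,0,0]],
  ],
)

```text
t: 19.9
eef_pos: [0.5183, -0.1775, 0.2435]
ee_rot: [3.139, -0.01, 0.191]
force: [0.0, 0.1, -0.4]
width: 0.0003
gripper_force: 0.0
```

The lever is hard against its end stop: 10 N more force moved it only 0.4 mm, and it stopped at the same place with the fingers at two heights. I'll hand in.

```bash
python3 -c "
from station import arm
print(arm.job_done())"
```

```text
the job is handed in; nothing more can be done
None
```

The job is handed in, but the verdict was not shown: I wound the wheel three turns clockwise until the dog seated about 4.5 N above running force, released the handle, and pushed the lock lever to its hard stop, though the camera measured about 0.84 rad of its 1.0 rad swing; the bottle, jar and tray were not touched.

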